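# Load a test cassette under the reader's spring clip

## Task

Load the test cassette that lies on the reader's deck: press the clip's long paddle down with one fingertip so that its jaw rises, and with the paddle still held down push the cassette with the other fingertip along the guide rails, under the jaw, until it is fully home against the end stop. Keep the paddle down until the cassette is home, then let it go so that the clip springs back onto the cassette, and move clear. Only press and push: do not lift the cassette, and leave the spare cassette, dropper bottle, sanitiser bottle and cup where they are.

Things in the scene. Friction and masses are not known exactly. Their poses are not given: they have to be found in the camera images.
- reader: Fixed cassette reader. Origin on the bench, below the centre line of the loading channel; x along the channel in the pushing direction, y towards the clip's paddle, z up. In its frame, mm: white housing x -20 to 105, y -107 to -27, top z 52; base plate x -125 to 51, y -32 to 80, 8 high. A cassette is home when its origin is at x 0, y 0.
- deck (a point): Point on the top of the flat grey loading deck, at reader x -64, y 0, z 25 mm. The deck spans reader x -100 to 48, y -26 to 26. Two steel guide rails stand 5 mm high on it from x -28 to x 42.5, inner faces at y -18.5 and 18.5.
- stop (a point): Middle of the top edge of the steel end stop's face, at reader x 42.5, y 0, z 34 mm. The cassette's front edge meets this face when home.
- clip (a joint): Spring clip, a rocker on a shaft, rad. 0 = paddle up, jaw down and blocking the cassette; grows as the paddle is pressed, stop at 0.70, springs back. About 0.22 with the jaw resting on a cassette; from 0.28 up the jaw is clear. Mid-paddle takes about 2 N to start, 5 to 7 N at 0.5. A fingertip on mid-paddle pressed to 4 mm above deck height (29 mm over the bench) gives 0.4 to 0.6.
- shaft (a point): Point on the axis of the clip's shaft, at reader x -78, y 32.5, z 33 mm. The shaft, 8 mm thick, runs along reader x from -122 to 41; two bearing posts carry it at x -27 and 37, tops at z 39.
- paddle (a point): Point on top of the clip's aluminium paddle, midway along, 26 mm out from the shaft axis: at clip 0 it is at reader x -78, y 57.6, z 40 mm. The paddle is a plate 88 mm long (reader x -122 to -34), 42 wide (reader y 33 to 74), 4 thick; at clip 0 it slopes up away from the shaft by 0.2 rad, outer edge z 43; level at clip 0.2. A fingertip may slide along it.
- jaw (a point): Centre of the underside of the clip's jaw foot (14 mm along the channel, 8 across), at reader x 22, y 6.5, z 28 mm with the clip at 0: 3 mm over the deck.
- cassette: White test cassette to load, a loose flat plate 85 x 34 x 8 mm (x, y, z), 25 g, on the deck, nose between the rails, short of the jaw. Origin: centre of its underside (25 mm over the bench), x along its length to the stop. Starts 30 to 42 mm short of home; its rear end is clear of the rails, free to be pushed from behind, and at home still stands 14.5 mm out of them.
- spare: Spare cassette of the same size lying flat on the bench, to be left alone. Origin at the centre of its underside.
- dropper: Small amber dropper bottle, 28 mm diameter, 75 high, standing on the bench, to be left alone. Origin at the centre of its underside.
- sanitiser: Clear sanitiser bottle, 54 mm diameter, 130 high, standing on the bench, to be left alone. Origin at the centre of its underside.
- cup: White cup, 60 mm diameter, 70 high, standing on the bench, to be left alone. Origin at the centre of its underside.
There are look-alikes about, which are no part of the job. What is shaped like the cassette but blue or pink is not meant.

How it is judged:
By the outcome, as a careful person would: the job done as asked, in the order asked, and still so for the second after the job is handed in, with the robot touching nothing.
It also fails if it takes over 38 s, if anything falls off the work surface, if the arm or the gripper's body presses on something with over 40 N, if the wrist force passes 120 N, or if a joint passes its speed limit or range.

## Robot

A 6-joint arm with a two-finger parallel gripper is mounted at the origin on the work surface. World frame = base frame: x ahead of the robot, y to its left, z up, the work surface at z = 0. Lengths are in m, angles in rad, forces in N, time in s.
With the tool pointing down it reaches from about 0.325 to 0.9 m from the base axis. Payload 6.1 kg.
Tool frame: the origin (TCP) lies midway between the tips of the shut fingers; the grasp point (between the pads) lies robot.pinch_z behind it (robot.pinch_z is the distance from the TCP to the grasp point, in m); z points along the fingers, y is the direction in which the jaws open and shut (so a half turn about z gives the same grasp; the last joint's range is limited). The gripper opens to 87 mm and grips with 3 to 60 N. Pads are 19 mm wide; open, the fingers measure 117 mm over their backs; the gripper's body (75 mm by 190 mm) begins 51 mm behind the grasp point.
Start: joints at [1.148, 0.22, 1.526, -0, 1.395, -0.126], TCP at [0.183, 0.598, 0.223] pointing down, gripper open.
Joint ranges: [-2.98, 2.98], [-0.91, 2.08], [0.09, 2.57], [-1.24, 4.39], [0.2, 2.65], [-2.68, 2.68]. Speed limits (rad/s): [2.57, 2.57, 3.01, 3.14, 3.14, 3.14].

## Interface

Orientations are given as a unit quaternion [w, x, y, z].
In Python, from cell import robot gives the robot as it stands. Calls block until the motion is done:
- robot.reach(position, orientation): joint-space move of the TCP to a pose.
- robot.move_straight(position, frame=None, vel=0.15, contact_N=None): straight line of the TCP; frame=None keeps the orientation; vel is the mean speed in m/s. With contact_N (N) it stops when the force on the tool has changed by that much, and returns True; else False.
- robot.move_j(angles): joint-space move.
- robot.grip(opening, force=None): finger opening in m; force is the grip in N (None keeps the last); returns when the fingers have stopped.
- robot.pause(seconds).
- robot.inverse_kinematics(position, orientation): joint angles nearest the present ones, or None.
- robot.read_state(): the state.
- robot.camera(name): name is "scene" or "side" or "wrist"; returns a dict with "color" (480x640x3 uint8, red, green, blue), "intrinsics" (3x3 intrinsics, pixels), "k1" (the pictures are not rectified: a ray, as slopes to the right and down, at radius r is drawn at 1 + k1 r^2 times it, then the intrinsics apply), "pose" (4x4, takes a point from camera to world coordinates). Camera axes: x right, y up, looking along -z (the intrinsics and any distortion apply to the point x, -y, -z); pixel columns grow to the right and rows downward; lengths in m; the calibration is good to about 2 mm. A picture is of the moment at which its call begins. There is no depth.
A pose or a line that the arm cannot do raises robot.MotionError and nothing moves.
- robot.sign_off(): hands the job in, once; it reports no verdict.
Trained networks look in a picture, given as the dict that the camera call returned (one of the last four; its "shot" number tells which), for a name from the list of things; names that differ only in an ending like _2 or _b are one class to them, and where a whole thing is asked for, a point or a joint stands for the part that bears it (a point fixed in the world has none). Each returns a list of dicts, best first, with "confidence" (0 to 1); they miss things now and then, are a little off and sometimes report something else, mostly with a low value. They report only what shows in the picture. A call takes as long as a camera call. They do not tell look-alikes from the thing itself.
- robot.search_frame(picture, label): "bbox" ([left, top, right, bottom] in pixels, round what is visible of it).
- robot.outline_of(picture, label): "region" (480x640 bool, what is visible of it) and "bbox" ([left, top, right, bottom] in pixels, round what is visible of it).
- robot.spot_point(picture, label): "centre" ([column, row] in pixels: a listed point, or the origin of a listed thing).
The state is a dict: "time": time; "joint_positions": joint angles; "qvel": joint speeds; "joint_torque": joint torques, N m; "tcp_pos": TCP position; "orientation": TCP orientation; "force": force on the tool from outside, world axes, zero at the start; "wrist_torque": the same for the moment, N m; "gripper_width": finger opening in m.
Only numpy, scipy, OpenCV 4.12 (cv2) and the standard library are available. Lean on these libraries where they do the work, as an engineer would, in place of code of your own. Each camera call takes 0.05 s, during which the arm holds its last target. There are 200 camera calls.

## Working session

There is one attempt and no reset: what is moved stays moved. The work goes in short steps, each a Python script; the robot and the scene stay as the last script left them, time stands still between calls to the robot, and variables do not carry over. Pictures are saved under pics/ and viewed, about 8 in all and at most 12, crops included, and the job is handed in when it is done.

```bash
ls; mkdir -p pics; cat > h.py <<'E'
import numpy as np, cv2
from cell import robot
def ray(p,uv):
    K=np.array(p["intrinsics"]);k=p["k1"]
    d=np.array([(uv[0]-K[0,2])/K[0,0],(uv[1]-K[1,2])/K[1,1]]);s=d.copy()
    for _ in range(20): s=d/(1+k*(s@s))
    T=np.array(p["pose"]);return T[:3,3],T[:3,:3]@np.array([s[0],-s[1],-1])
def at_z(p,uv,z):
    o,d=ray(p,uv);return o+d*(z-o[2])/d[2]
def proj(p,X):
    T=np.array(p["pose"]);K=np.array(p["intrinsics"])
    c=T[:3,:3].T@(np.array(X)-T[:3,3]);s=np.array([c[0],-c[1]])/-c[2]
    s=s*(1+p["k1"]*(s@s));return np.array([K[0,0]*s[0]+K[0,2],K[1,1]*s[1]+K[1,2]])
def save(p,n): cv2.imwrite("pics/"+n,p["color"][:,:,::-1])
E
python3 - <<'E'
from h import *
Z=dict(deck=.025,stop=.034,shaft=.033,paddle=.040,jaw=.028,cassette=.025,spare=0,dropper=0,sanitiser=0,cup=0,reader=0)
for c in ["scene","side"]:
    p=robot.camera(c);save(p,c+"0.png");print(c,np.array(p["pose"])[:3,3].round(3))
    for l,z in Z.items():
        for r in robot.spot_point(p,l)[:3]: print(l,round(r["confidence"],2),np.round(r["centre"],1),at_z(p,r["centre"],z).round(4))
print(robot.read_state(),robot.pinch_z)
E
```

```text
pics
scene [ 1.084 -0.237  0.979]
deck 0.66 [272.1 252.7] [ 0.5085 -0.0142  0.025 ]
stop 0.58 [310.1 285.5] [0.6078 0.0123 0.034 ]
shaft 0.71 [281.7 235.4] [0.4874 0.0167 0.033 ]
shaft 0.71 [312.4 283.5] [0.6056 0.0181 0.033 ]
paddle 0.95 [291.2 227.1] [0.4835 0.0389 0.04  ]
jaw 0.64 [306.8 280.7] [0.5933 0.0134 0.028 ]
cassette 0.81 [283.2 265. ] [ 0.5421 -0.0082  0.025 ]
cassette 0.76 [233.7 203.6] [ 0.3706 -0.0298  0.025 ]
cassette 0.7 [162.6 344.8] [ 0.5865 -0.2598  0.025 ]
spare 0.72 [222.3 289.6] [ 0.522  -0.1241  0.    ]
dropper 0.77 [356.6 258.2] [0.5803 0.1264 0.    ]
sanitiser 0.9 [383.7 228.3] [0.5461 0.2078 0.    ]
cup 0.62 [245.2 374.8] [ 0.6912 -0.1567  0.    ]
reader 0.83 [298.6 283.6] [0.5771 0.0046 0.    ]
side [0.244 0.469 0.595]
deck 0.77 [359.5 249.9] [ 0.5091 -0.0133  0.025 ]
stop 0.95 [296.8 232. ] [0.6105 0.0162 0.034 ]
shaft 0.93 [363.1 262.5] [0.487  0.0133 0.033 ]
paddle 0.65 [361.1 270.7] [0.4779 0.0348 0.04  ]
jaw 0.78 [307. 242.] [0.5871 0.0209 0.028 ]
cassette 0.98 [397.8 170.4] [ 0.5569 -0.2315  0.025 ]
cassette 0.9 [339.8 244. ] [ 0.5423 -0.007   0.025
[... 304 characters left out ...]
  ]
{'time': 1.2, 'joint_positions': array([ 1.14796713e+00,  2.20403655e-01,  1.52648007e+00, -1.67436899e-05,
        1.39468253e+00, -1.26125861e-01]), 'qvel': array([-0.00114132,  0.00014598,  0.00047586, -0.00039856,  0.00077628,
       -0.00062611]), 'joint_torque': array([-1.51203192e-03, -4.94549096e+01, -3.87717533e+01,  6.98824064e-02,
        4.63840482e-02,  6.31767918e-07]), 'tcp_pos': array([0.18275825, 0.59769   , 0.22254594]), 'orientation': array([1.15117063e-05, 1.47806656e-01, 9.89016275e-01, 1.04721693e-05]), 'force': array([ 0.38589611,  0.02073966, -0.0093501 ]), 'wrist_torque': array([-0.03023011, -0.02096136,  0.04996053]), 'gripper_width': 0.08681328826569454} 0.0187
```

View pics/scene0.png

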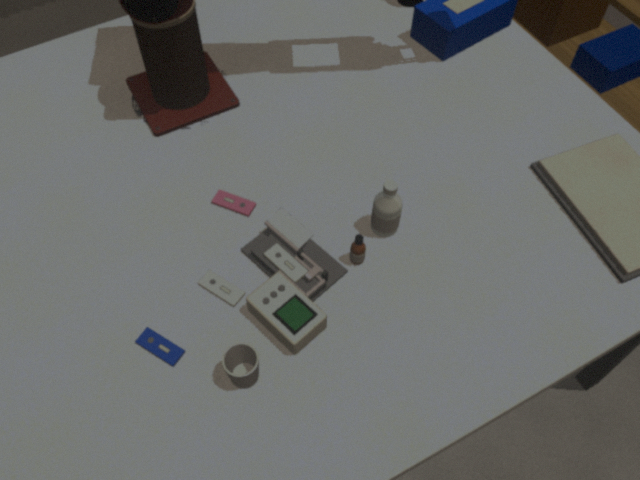

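View pics/side0.png

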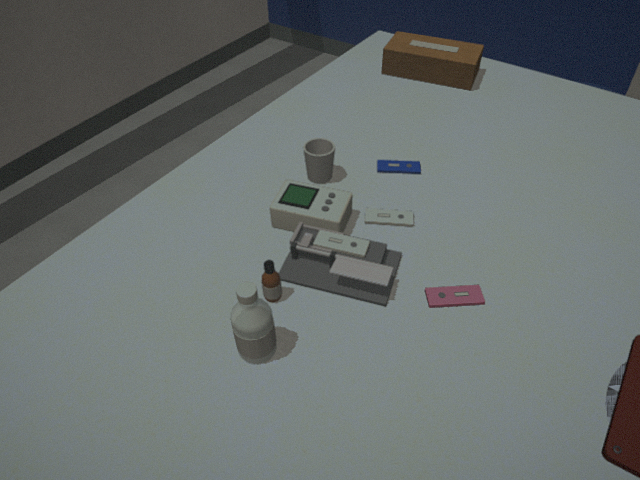

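```bash
cat >> h.py <<'E'
from scipy.optimize import least_squares
from scipy.spatial.transform import Rotation as Ro
L=dict(deck=(-.064,0,.025),stop=(.0425,0,.034),shaft=(-.078,.0325,.033),paddle=(-.078,.0576,.040),jaw=(.022,.0065,.028))
def toW(f,X): c,s=np.cos(f[2]),np.sin(f[2]);return np.array([f[0]+c*X[0]-s*X[1],f[1]+s*X[0]+c*X[1],X[2]])
def toR(f,W): c,s=np.cos(f[2]),np.sin(f[2]);d=np.array(W)[:2]-f[:2];return np.array([c*d[0]+s*d[1],-s*d[0]+c*d[1]])
def fit(obs):
    g=lambda f:np.concatenate([(toW(f,L[l])-w)[:2] for l,w in obs])
    r=least_squares(g,[.568,.004,.27],loss="soft_l1",f_scale=.002);return r.x,g(r.x).reshape(-1,2)
def quat(f,s):
    c,n=np.cos(f[2]),np.sin(f[2]);u=np.array([c,n,0])*s;v=np.array([-n,c,0])*-s
    q=Ro.from_matrix(np.c_[u,v,[0,0,-1]]).as_quat();return q[[3,0,1,2]]
E
python3 - <<'E'
from h import *
obs=[("deck",(.5085,-.0142,.025)),("stop",(.6078,.0123,.034)),("shaft",(.4874,.0167,.033)),("paddle",(.4835,.0389,.04)),("jaw",(.5933,.0134,.028)),
("deck",(.5091,-.0133,.025)),("stop",(.6105,.0162,.034)),("shaft",(.487,.0133,.033)),("paddle",(.4779,.0348,.04)),("jaw",(.5871,.0209,.028))]
f,r=fit(obs);print(f.round(4),(r*1e3).round(1).tolist());np.save("f.npy",f)
print("cass",toR(f,(.5421,-.0082)),toR(f,(.5423,-.007)))
for s in (1,-1):
    print(s,robot.inverse_kinematics(toW(f,(-.095,.028,.17)),quat(f,s)))
s=min((1,-1),key=lambda s:99 if robot.inverse_kinematics(toW(f,(-.095,.028,.17)),quat(f,s)) is None else abs(robot.inverse_kinematics(toW(f,(-.095,.028,.17)),quat(f,s))[5]))
robot.reach(toW(f,(-.095,.028,.2)),quat(f,s));print("s",s)
p=robot.camera("wrist");save(p,"w1.png");print(np.array(p["pose"]).round(3))
for l,z in [(k,v[2]) for k,v in L.items()]+[("cassette",.025)]:
    for q in robot.spot_point(p,l)[:3]: w=at_z(p,q["centre"],z);print(l,round(q["confidence"],2),np.round(q["centre"],1),w.round(4),toR(f,w).round(4))
st=robot.read_state();print(st["time"],st["tcp_pos"])
E
```

```text
[0.5703 0.0034 0.2704] [[0.1, 0.5], [3.4, 2.5], [-1.0, -2.8], [-3.8, -0.8], [-3.6, 2.2], [-0.5, -0.4], [0.7, -1.4], [-0.6, 0.6], [1.8, 3.3], [2.6, -5.3]]
cass [-0.03024667 -0.00366634] [-0.0297334  -0.00256336]
1 [-1.56917241e-01 -1.09235184e-01  1.97151624e+00 -4.44089210e-16
  1.27931160e+00  1.14347804e+00]
-1 [-1.56917241e-01 -1.09235184e-01  1.97151624e+00 -4.44089210e-16
  1.27931160e+00 -1.99811462e+00]
s 1
[[ 0.268  0.933  0.24   0.537]
 [-0.963  0.26   0.067  0.024]
 [-0.    -0.249  0.968  0.362]
 [ 0.     0.     0.     1.   ]]
deck 0.69 [350.3 173.9] [ 0.5067 -0.0106  0.025 ] [-0.065   0.0035]
stop 0.92 [356.3  23.3] [0.611  0.0165 0.034 ] [0.0427 0.0017]
stop 0.54 [94.7 58.3] [0.5393 0.1935 0.034 ] [0.0209 0.1914]
shaft 0.64 [310.9 190.7] [0.487  0.0157 0.033 ] [-0.077   0.0341]
paddle 0.72 [276.2 193.4] [0.479  0.0405 0.04  ] [-0.078   0.0601]
paddle 0.34 [210.6  35.1] [0.5753 0.1126 0.04  ] [0.034  0.1039]
jaw 0.7 [350.3  54.7] [0.5904 0.0144 0.028 ] [0.0224 0.0052]
cassette 0.9 [315.3 336.5] [ 0.365  -0.0215  0.025 ] [-0.2045  0.0308]
cassette 0.58 [357.5 132.8] [ 0.5383 -0.007   0.025 ] [-0.0336 -0.0014]
3.9 [0.47126501 0.00526498 0.1999971 ]
```

View pics/w1.png

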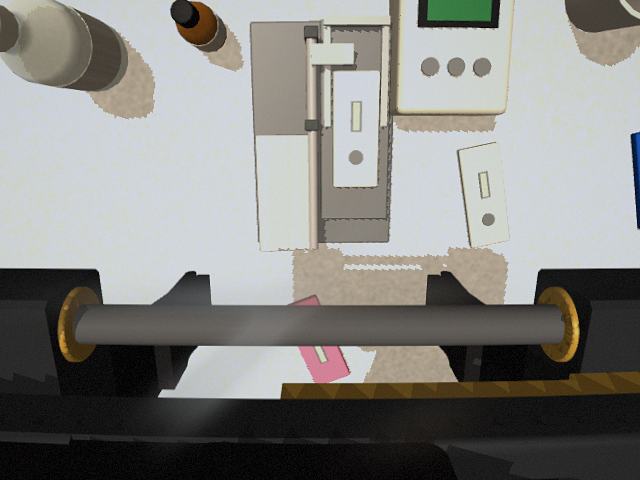

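```bash
python3 - <<'E'
from h import *
f0=np.load("f.npy")
p=robot.camera("wrist")
obs=[("deck",(.5085,-.0142,.025)),("stop",(.6078,.0123,.034)),("shaft",(.4874,.0167,.033)),("paddle",(.4835,.0389,.04)),
("deck",(.5091,-.0133,.025)),("stop",(.6105,.0162,.034)),("shaft",(.487,.0133,.033)),("paddle",(.4779,.0348,.04)),
("deck",(.5067,-.0106,.025)),("stop",(.611,.0165,.034)),("shaft",(.487,.0157,.033)),("paddle",(.479,.0405,.04)),("jaw",(.5904,.0144,.028))]
f,r=fit(obs);print(f.round(4),(r*1e3).round(1).tolist());np.save("f.npy",f)
for n,uv,z in [("RL",(333,186),.033),("RR",(378,187),.033),("FL",(333,70),.033),("FR",(378,71),.033),("deckRearL",(320,218),.025),("deckRearR",(388,219),.025),("padOutFront",(257,135),.043),("padOutRear",(260,250),.043),("stopL",(322,24),.034),("baseFL",(251,23),.008)]:
    print(n,(toR(f,at_z(p,uv,z))*1e3).round(1))
robot.grip(.043)
robot.move_straight(toW(f,(-.094,.0285,.065)),quat(f,1))
p=robot.camera("side");w=robot.camera("wrist")
a=cv2.resize(p["color"][180:330,240:440],(800,600),interpolation=cv2.INTER_CUBIC)
cv2.imwrite("pics/s2.png",a[:,:,::-1]);save(w,"w2.png")
for y in (.0575,-.0005): print(proj(p,toW(f,(-.094,y,.065))),proj(w,toW(f,(-.094,y,.065))))
st=robot.read_state();print(st["time"],st["tcp_pos"],st["gripper_width"],st["force"])
E
```

```text
[0.5701 0.0037 0.2633] [[-0.2, 1.3], [3.3, 2.5], [-1.1, -1.9], [-3.7, 0.2], [-0.8, 0.4], [0.6, -1.4], [-0.7, 1.5], [1.9, 4.3], [1.6, -2.3], [0.1, -1.7], [-0.7, -0.9], [0.8, -1.4], [-0.8, 1.3]]
RL [-73.6  15.9]
RR [-74.1 -18.6]
FL [10.8 17.2]
FR [ 10.5 -15.4]
deckRearL [-100.5   25.6]
deckRearR [-100.9  -28.8]
padOutFront [-35.5  71.8]
padOutRear [-122.1   71.7]
stopL [41.8 25.4]
baseFL [47.8 79.4]
[369.9390497  263.09459122] [245.80949088 297.9339079 ]
[380.03830567 236.29347097] [388.26421576 297.86809955]
6.0833 [0.47291227 0.00663593 0.06615775] 0.04308535364704737 [0.37178858 0.04233585 0.56938443]
```

View pics/s2.png

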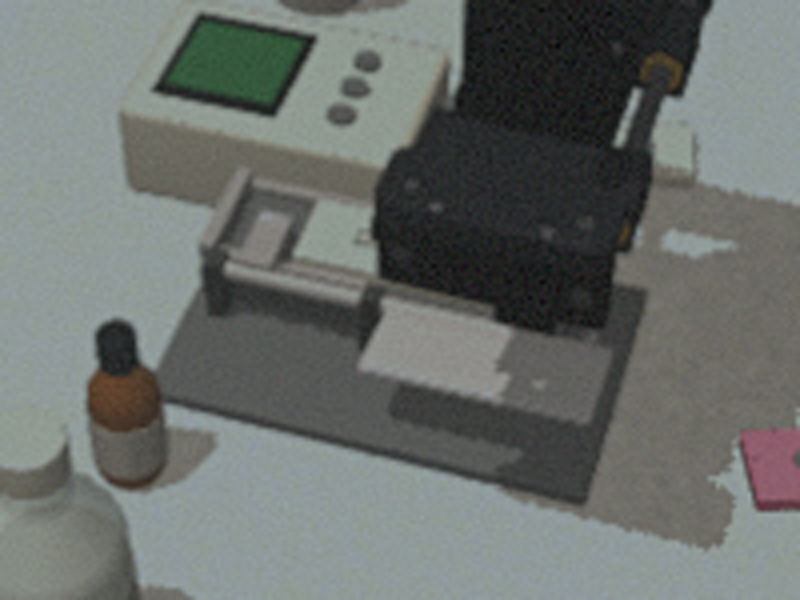

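View pics/w2.png

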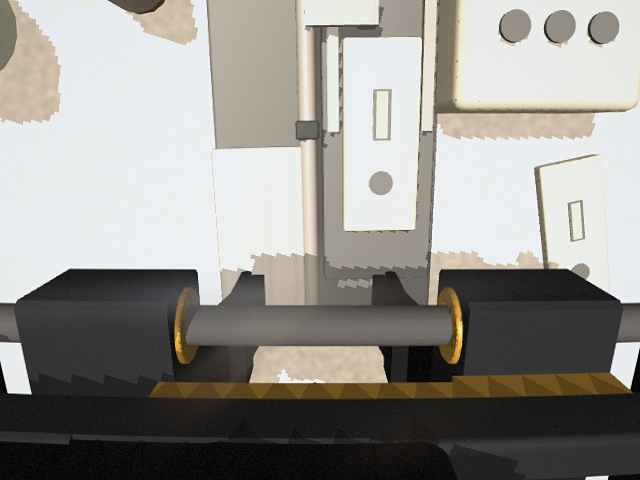

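```bash
python3 - <<'E'
from h import *
f=np.load("f.npy")
for z in (.045,.038,.033,.0285):
    robot.move_straight(toW(f,(-.094,.0285,z)),quat(f,1),vel=.05);robot.pause(.15)
    st=robot.read_state();print(z,st["tcp_pos"].round(4),st["force"].round(2),st["wrist_torque"].round(2))
w=robot.camera("wrist");p=robot.camera("side")
a=np.hstack([w["color"][:300,190:490],cv2.resize(p["color"][180:330,240:440],(400,300),interpolation=cv2.INTER_CUBIC)])
cv2.imwrite("pics/c3.png",a[:,:,::-1]);print(robot.read_state()["time"])
E
```

```text
0.045 [0.4722 0.0067 0.0452] [-0.47  0.65  0.3 ] [-0.07  0.18 -0.03]
0.038 [0.4723 0.0067 0.0383] [ 1.51 -0.76  2.33] [-0.12 -0.03 -0.06]
0.033 [0.4724 0.0069 0.0334] [1.77 2.23 4.71] [ 0.3  -0.16  0.01]
0.0285 [0.4723 0.0067 0.029 ] [ 0.73 -0.45  6.92] [ 0.16  0.02 -0.02]
8.125
```

View pics/c3.png

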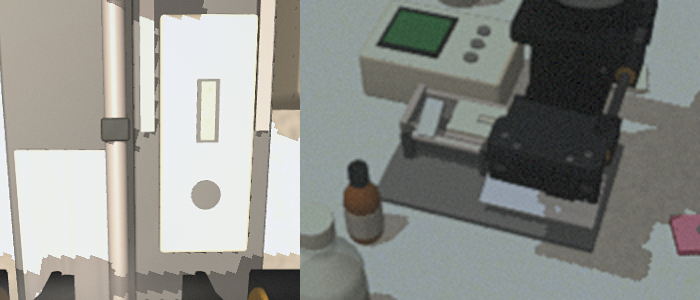

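The paddle is down: the force is about 7 N, which fits clip ≈0.5, and in the side crop the jaw is tilted up at (430,115). The right tip sits behind the cassette's rear edge (wrist crop row ~250). Now I push.

```bash
python3 - <<'E'
from h import *
f=np.load("f.npy")
def rep(n):
    st=robot.read_state();print(n,round(st["time"],2),(toR(f,st["tcp_pos"])*1e3).round(1),st["tcp_pos"][2].round(4),"F reader",toR([0,0,f[2]],st["force"][:2]).round(2),st["force"][2].round(2))
rep("start")
for x in (-.08,-.066,-.056):
    c=robot.move_straight(toW(f,(x,.0285,.028)),quat(f,1),vel=.03,contact_N=8);rep(("push",x,c))
    if c: break
if not c:
    c=robot.move_straight(toW(f,(-.045,.0285,.028)),quat(f,1),vel=.015,contact_N=7);rep(("final",c))
w=robot.camera("wrist");p=robot.camera("side")
a=np.hstack([w["color"][:300,190:490],cv2.resize(p["color"][180:330,240:440],(400,300),interpolation=cv2.INTER_CUBIC)])
cv2.imwrite("pics/c4.png",a[:,:,::-1])
E
```

```text
start 8.12 [-93.6  28.3] 0.029 F reader [1.46 0.21] 6.75
('push', -0.08, False) 8.74 [-81.9  29.4] 0.0273 F reader [-4.24  2.46] 6.44
('push', -0.066, False) 9.36 [-68.   29.5] 0.0272 F reader [-3.34  3.04] 5.33
('push', -0.056, False) 9.84 [-57.9  29.5] 0.0272 F reader [-2.73  2.51] 6.18
('final', True) 10.32 [-53.8  29.7] 0.0269 F reader [-1.86 -0.22] 6.22
```

View pics/c4.png

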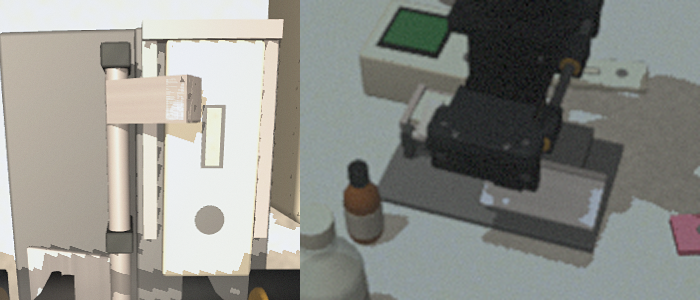

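```bash
python3 - <<'E'
from h import *
f=np.load("f.npy")
def rep(n):
    st=robot.read_state();print(n,round(st["time"],2),(toR(f,st["tcp_pos"])*1e3).round(1),st["tcp_pos"][2].round(4),"F reader",toR([0,0,f[2]],st["force"][:2]).round(2),st["force"][2].round(2))
rep("s")
c=robot.move_straight(toW(f,(-.045,.0290,.028)),quat(f,1),vel=.012,contact_N=12);rep(("final",c))
w=robot.camera("wrist")
a=cv2.resize(w["color"][:300,300:500],(533,800),interpolation=cv2.INTER_CUBIC)[:600]
cv2.imwrite("pics/c5.png",a[:,:,::-1])
E
```

```text
s 10.43 [-53.8  29.7] 0.027 F reader [-2.59  0.76] 6.9
('final', True) 10.82 [-53.8  29.7] 0.0269 F reader [-3.22 -0.42] 6.41
```

View pics/c5.png

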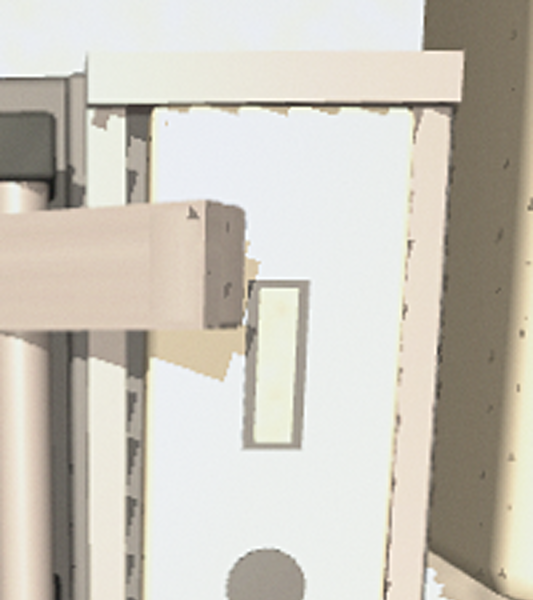

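The front edge meets the stop, and it held against 12 N at the same spot twice. Next I back off slightly, release and rise.

```bash
python3 - <<'E'
from h import *
f=np.load("f.npy");q=quat(f,1)
robot.move_straight(toW(f,(-.059,.0290,.028)),q,vel=.03)
robot.move_straight(toW(f,(-.059,.0290,.060)),q,vel=.05)
robot.move_straight(toW(f,(-.095,.0290,.16)),q,vel=.12)
robot.pause(.3)
w=robot.camera("wrist");p=robot.camera("side")
for uv in robot.spot_point(w,"cassette")[:2]+robot.spot_point(w,"stop")[:1]: print(uv["confidence"],uv["centre"],toR(f,at_z(w,uv["centre"],.025)))
a=np.hstack([cv2.resize(w["color"][:220,230:430],(400,440)),cv2.resize(p["color"][190:330,260:410],(400,440),interpolation=cv2.INTER_CUBIC)])
cv2.imwrite("pics/c6.png",a[:,:,::-1]);st=robot.read_state();print(st["time"],st["force"])
E
```

```text
0.92 [365.0, 83.1] [-0.00152076 -0.00159225]
0.81 [315.2, 358.7] [-0.20277696  0.03137792]
0.88 [364.2, 7.6] [ 0.04470999 -0.0001148 ]
13.5583 [-0.40222724 -0.43506373 -0.54277167]
```

View pics/c6.png

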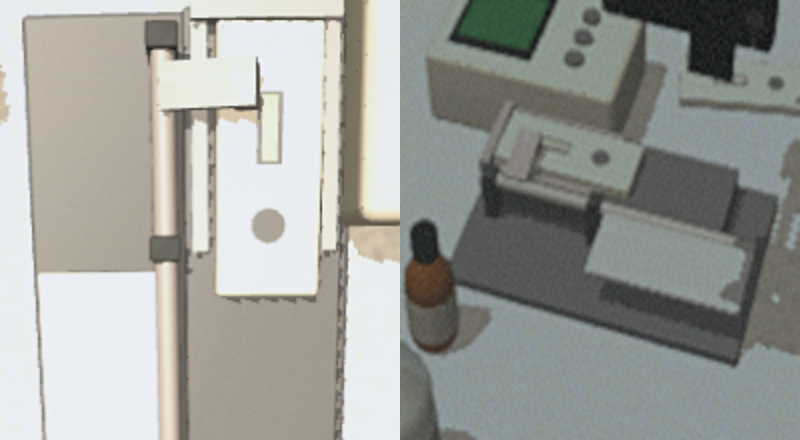

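The cassette's front edge is against the stop (left crop, row ~20). The jaw rests on the cassette, the paddle is back to about level, and the arm is clear.

```bash
python3 -c "
from cell import robot
robot.sign_off()"
```

```text
the job is handed in; nothing more can be done
```

The test cassette is loaded and the job is handed in. I pressed the paddle down with one fingertip to about 27–29 mm over the bench, which took about 7 N. With it held down, I pushed the cassette along the rails with the other fingertip until it met the end stop. I then backed off 5 mm, let the paddle go and rose clear. The clock stood at about 13.6 s at the last check.

- **Cassette home:** the push was blocked twice at the same place, at contact limits of 7 N and 12 N. The last pictures show the front edge against the stop. The network put the cassette's origin at reader x -1.5 mm and y -1.6 mm, and the finger stopped 1.8 mm short of where I expected. Both are within the roughly 2 mm calibration error.
- **Clip:** the jaw rests on the cassette and the paddle is back near level. I judged this by eye, not by measurement.
- **Robot clear:** the force on the tool is near zero.
- **Other objects:** I did not re-measure the spare, cup, dropper and sanitiser afterwards. Nothing came near them, and the dropper stands in its place in the last picture.

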